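# Hang the washed resist stamp on the drying tree

### The job

In the dye studio, turn the drying tree until one of its two empty branches points out over the blue drip tray. Then hang the blue-gripped stamp on that branch by its steel stirrup, so that it hangs free above the tray, and let go. Leave the red-gripped stamp standing where it is.

Things in the scene. Friction and masses are not known exactly. Their poses are not given: they have to be found in the camera images.
- blue_stamp: Hand stamp with blue grip, about 0.24 kg, standing on the table; hang this one. Origin: centre of underside, z up. Wooden block 46 (x) by 62 (y) by 22 mm high; over it a steel strap stirrup, open along x: opening 48 mm wide (y), z 22 to 72 mm; crossbar z 72 to 78, 10 mm along x; square grip 26 by 26 mm, z 78 to 124, faces along x and y. The branch goes through along x, either way round.
- red_stamp: The same stamp with a red grip, standing on the table; not to be moved. Origin: centre of its underside, z up.
- rack (a joint): Angle of the drying tree about its post, rad, counter-clockwise from above; stops at -3.0 and 0.5; friction 0.15 N m, stays where left. Five level branches 72 degrees apart, three carrying fixed stamps with pale grips, two empty. At 0 empty branch A points over the middle of the blue tray (150 by 140 mm, rim 30 mm high, fixed to the stand on the robot's side); at -2.513 branch B does.
- knob (a point): Centre of the black bar knob on top of the post, on the tree's axis: 56 mm long (x, in line with branch A), 16 mm wide (y), 36 mm high (18 mm above and below this point), 225 mm above the table and 55 mm above the branches' centre lines. It turns with the tree; pinch it from above and turn. x points opposite to branch A, z up.
- free_a (a point): Hanging place of empty branch A: on the centre line of the branch (a steel rod 10 mm thick, 170 mm above the table), 120 mm out from the post's axis. x points outwards along the branch, z up. The rod runs level to 40 mm beyond this point, then turns up; the tip ends 57 mm beyond this point and 17 mm above the centre line.
- free_b (a point): The same for empty branch B, which lies 144 degrees counter-clockwise from branch A seen from above, with one occupied branch between them.

How it is judged (in metres and radians):
On the way:
1. an empty branch points over the drip tray (within 0.25 rad), the blue stamp not yet on it (((value of joint rack between -0.25 and 0.25 rad and distance between blue_stamp and free_a above 0.1 m) or (value of joint rack between -2.763 and -2.263 rad and distance between blue_stamp and free_b above 0.1 m))), for 0.2 s.
At the end, for the whole second after the job is handed in: An empty branch is within 0.30 rad of pointing over the drip tray and the blue stamp hangs on it by its stirrup, at rest: its origin 50 to 90 mm below the branch, within 40 mm sideways, from 80 mm inwards to 45 mm outwards of the hanging place, tilted under 0.6 rad (((value of joint rack between -0.3 and 0.3 rad and x of blue_stamp in the frame of free_a between -0.08 and 0.045 m and y of blue_stamp in the frame of free_a between -0.04 and 0.04 m and z of blue_stamp in the frame of free_a between -0.09 and -0.05 m) or (value of joint rack between -2.813 and -2.213 rad and x of blue_stamp in the frame of free_b between -0.08 and 0.045 m and y of blue_stamp in the frame of free_b between -0.04 and 0.04 m and z of blue_stamp in the frame of free_b between -0.09 and -0.05 m)) and angle between blue_stamp's own z axis and vertical below 0.6 rad and linear speed of blue_stamp below 0.05 m/s); the robot touches nothing.
It fails at once if the red-gripped stamp was moved by more than 30 mm (distance of red_stamp from where it was at the start of the episode above 0.03 m).
It also fails if it takes over 59 s, if anything falls off the work surface, if the arm or the gripper's body presses on something with over 40 N, if the wrist force passes 120 N, or if a joint passes its speed limit or range.

### The arm

A 6-joint arm with a two-finger parallel gripper is mounted at the origin on the work surface. World frame = base frame: x ahead of the robot, y to its left, z up, the work surface at z = 0. Lengths are in mm, angles in rad, forces in N, time in s.
With the tool pointing down it reaches from about 325 to 900 mm from the base axis. Payload 3.5 kg.
Tool frame: the origin (TCP) lies midway between the tips of the shut fingers; the grasp point (between the pads) lies 19 mm behind it; y points along the fingers, z is the direction in which the jaws open and shut, and the axes are right-handed (so a half turn about y gives the same grasp; the last joint's range is limited). The gripper opens to 85 mm and grips with 20 to 120 N. Pads are 22 mm wide; open, the fingers measure 114 mm over their backs; the gripper's body (76 mm by 85 mm) begins 54 mm behind the grasp point. The pads swing forward as they close: fully open they stand 13 mm farther back than shut.
Start: joints at [1.075, 0.276, -0.026, 1.268, 0, 1.467], TCP at [239.241, 577.395, 231.313] pointing down, gripper open.
Joint ranges: [-3.12, 3.12], [-0.85, 1.88], [-1.08, 1.24], [-1.95, 2.15], [-1.57, 1.53], [-3.14, 3.14]. Speed limits (rad/s): [2.57, 2.57, 3.14, 3.14, 3.14, 3.14].

### API

Orientations are given as [roll, pitch, yaw] about the fixed x, y, z axes, in that order (R = Rz(yaw) Ry(pitch) Rx(roll)).
In Python, from plant import robot gives the robot as it stands. The module is installed in compiled form; this text tells all that it offers. Calls block until the motion is done:
- robot.move_ptp(position, orientation): joint-space move of the TCP to a pose.
- robot.move_straight(position, rotation=None, vel=150, threshold=None): straight line of the TCP; rotation=None keeps the orientation; vel is the mean speed in mm/s. With threshold (N) it stops when the force on the tool has changed by that much, and returns True; else False.
- robot.move_j(angles): joint-space move.
- robot.grip(opening, grasp_force=None): finger opening in mm; grasp_force is the grip in N (None keeps the last); returns when the fingers have stopped.
- robot.pause(seconds).
- robot.inverse_kinematics(position, orientation): joint angles nearest the present ones, or None.
- robot.capture(name): name is "scene" or "top"; returns a dict with "color" (420x560x3 uint8, red, green, blue), "z_map" (420x560 float32, mm along the optical axis (not along the pixel's ray), 0 where there is no reading), "intrinsics" (3x3 intrinsics, pixels), "R" (3x3) and "t" (3): a world point X has camera coordinates R X + t. Camera axes: x right, y down, z forward; pixel columns grow to the right and rows downward; lengths in mm; the calibration is good to about 2 mm. A picture is of the moment at which its call begins.
A pose or a line that the arm cannot do raises robot.Unreachable and nothing moves.
- robot.job_done(): hands the job in, once; it reports no verdict.
Trained networks look in the newest picture that a camera, given by its name, has taken for a name from the list of things; names that differ only in an ending like _2 or _b are one class to them, and where a whole thing is asked for, a point or a joint stands for the part that bears it (a point fixed in the world has none). Each returns a list of dicts, best first, with "p" (0 to 1); they miss things now and then, are a little off and sometimes report something else, mostly with a low value. They report only what shows in the picture. A call takes as long as a camera call.
- robot.outline_of(query, camera): "region" (420x560 bool, what is visible of it) and "extent" ([left, top, right, bottom] in pixels, round what is visible of it).
- robot.tip_of(query, camera): "at" ([column, row] in pixels: a listed point, or the origin of a listed thing).
Readings, each from a call of its own:
- robot.current_clock(): time.
- robot.current_qpos(): joint angles.
- robot.current_qvel(): joint speeds.
- robot.current_joint_torque(): joint torques, N m.
- robot.current_tool_pos(): TCP position.
- robot.current_ee_rot(): TCP orientation.
- robot.current_ft_force(): force on the tool from outside, world axes, zero at the start.
- robot.current_wrist_torque(): the same for the moment, N m.
- robot.current_finger_gap(): finger opening in mm.
Only numpy, scipy, OpenCV 4.12 (cv2) and the standard library are available. Lean on these libraries where they do the work, as an engineer would, in place of code of your own. Each camera call takes 0.05 s, during which the arm holds its last target.

## Working session

There is one attempt and no reset: what is moved stays moved. The work goes in short steps, each a Python script; the robot and the scene stay as the last script left them, time stands still between calls to the robot, and variables do not carry over. Pictures are saved under pics/ and viewed, and the job is handed in when it is done.

```bash
mkdir -p pics; ls
cat > h.py <<'E'
from plant import robot
import numpy as np, cv2
def px2w(c,u,v,z=None,Z=None):
    # ray; z: depth along axis, or Z: world plane height
    K,R,t=c["intrinsics"],c["R"],c["t"]
    d=np.linalg.inv(K)@np.array([u,v,1.]); o=-R.T@t; w=R.T@d
    if Z is not None: return o+w*(Z-o[2])/w[2]
    return o+w*z
def w2px(c,X):
    p=c["intrinsics"]@(c["R"]@np.array(X,float)+c["t"]); return p[:2]/p[2]
def cloud(c):
    z=c["z_map"]; v,u=np.mgrid[:420,:560]
    d=np.stack([u,v,np.ones_like(u)],-1).reshape(-1,3)@np.linalg.inv(c["intrinsics"]).T
    P=(d*z.reshape(-1,1)-c["t"])@c["R"]
    P[z.reshape(-1)==0]=np.nan
    return P.reshape(420,560,3)
def save(c,n,s=1):
    cv2.imwrite(f"pics/{n}.png",cv2.cvtColor(c["color"],cv2.COLOR_RGB2BGR))
E
python3 - <<'E'
from h import *
np.set_printoptions(precision=1,suppress=True)
print(robot.current_clock(),robot.current_ee_rot())
for n in("top","scene"):
    c=robot.capture(n); save(c,n+"0"); P=cloud(c)
    for q in("blue_stamp","red_stamp","knob","free_a","free_b"):
        for r in robot.tip_of(q,n)[:3]:
            Z={"blue_stamp":0,"red_stamp":0,"knob":225}.get(q,170)
            print(n,q,r["p"],r["at"],px2w(c,*r["at"],Z=Z))
    for q in("blue_stamp","red_stamp"):
        for r in robot.outline_of(q,n)[:2]:
            m=r["region"]; p=P[m]; p=p[~np.isnan(p[:,0])]
            print(n,q,"outl",r["p"],r["extent"],m.sum(),p.min(0),p.max(0))
    np.savez(n+"0.npz",**c)
print(robot.current_clock())
E
```

```text
pics
0.0 [-1.6  0.  -0.4]
top blue_stamp 0.63 [309.4, 288.8] [ 465.8 -113.1    0. ]
top red_stamp 0.61 [404.4, 257.0] [ 538.5 -325.7    0. ]
top knob 0.74 [146.7, 204.2] [616.7 185.4 225. ]
top free_a 0.89 [111.0, 257.3] [525.  262.9 170. ]
top free_a 0.67 [219.5, 197.8] [638.9  66.9 170. ]
top free_b 0.89 [111.0, 257.3] [525.  262.9 170. ]
top free_b 0.67 [219.5, 197.8] [638.9  66.9 170. ]
top blue_stamp outl 0.7 [293.7, 273.9, 327.0, 308.7] 676 [ 430.3 -154.4   -3.7] [500.4 -81.1 128.6]
top red_stamp outl 0.58 [389.6, 242.4, 427.9, 268.5] 741 [ 509.2 -377.4   -2.1] [ 572.2 -285.8  128.1]
scene blue_stamp 0.89 [222.6, 233.6] [ 459.9 -105.9   -0. ]
scene blue_stamp 0.58 [318.7, 174.5] [497.2 295.3   0. ]
scene red_stamp 0.84 [185.0, 294.6] [ 543.2 -316.1    0. ]
scene knob 0.96 [332.0, 136.8] [604.3 179.1 225. ]
scene free_a 0.87 [322.2, 135.6] [527.  252.4 170. ]
scene free_a 0.69 [319.6, 175.0] [637.7  79.5 170. ]
scene free_b 0.87 [322.2, 135.6] [527.  252.4 170. ]
scene free_b 0.69 [319.6, 175.0] [637.7  79.5 170. ]
scene blue_stamp outl 0.87 [206.3, 197.0, 234.6, 246.3] 811 [ 329.2 -156.1   -3. ] [502.1   4.1 128.6]
scene red_stamp outl 0.9 [167.7, 251.3, 198.4, 307.0] 1031 [ 437.1 -359.4   -3.1] [ 573.  -233.3  128. ]
0.8
```

View pics/top0.png

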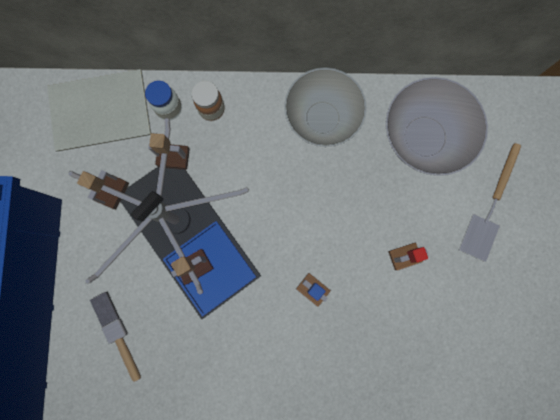

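View pics/scene0.png

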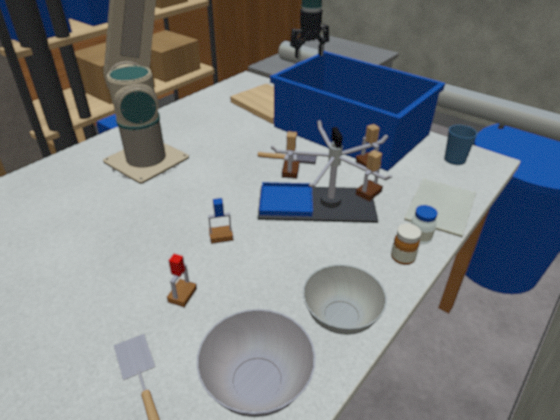

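Run:
```python
import numpy as np,cv2
a=cv2.imread("pics/top0.png")
cv2.imwrite("pics/top0z.png",cv2.resize(a[130:330,50:330],None,fx=2.8,fy=2.8,interpolation=cv2.INTER_CUBIC))
b=cv2.imread("pics/scene0.png")
cv2.imwrite("pics/scene0z.png",cv2.resize(b[80:280,180:460],None,fx=2.8,fy=2.8,interpolation=cv2.INTER_CUBIC))
```

```text
(no output)
```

View pics/top0z.png

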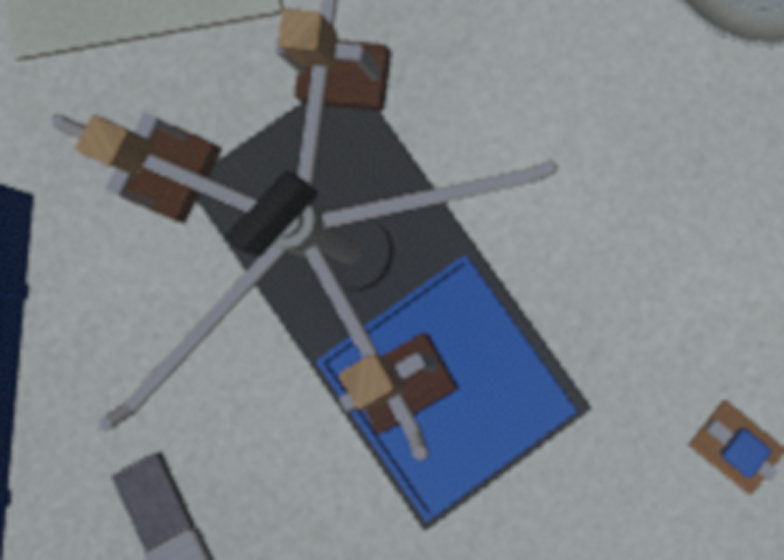

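View pics/scene0z.png

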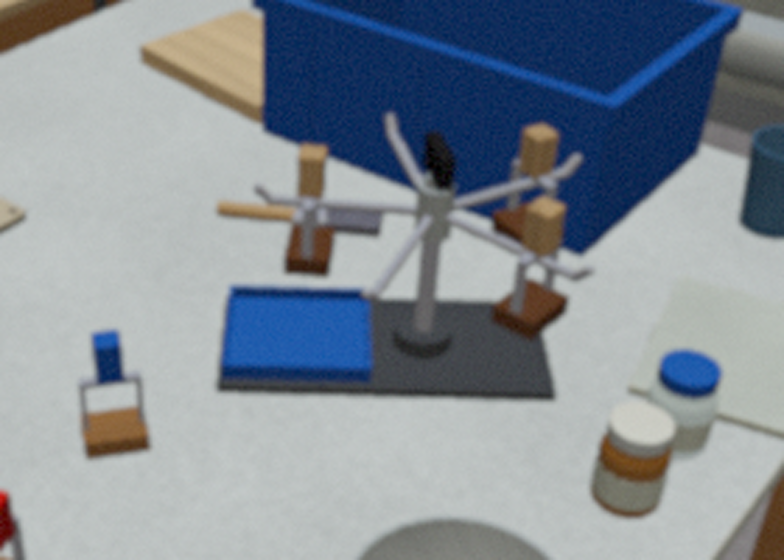

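Top view, with +x up and +y left: the knob is at (147,204). One empty branch runs to (90,279) and the other to (246,190). An occupied branch hangs over the tray, and the blue stamp is at (314,289). A→B is +144° counter-clockwise, so A is the lower-left branch. I'll get exact positions from the depth data.

```bash
cat > meas.py <<'E'
from h import *
np.set_printoptions(precision=2,suppress=True)
def ang(p):
    (c,s,a)=cv2.minAreaRect(p[:,:2].astype(np.float32)); return np.array(c),np.array(s),a
C={n:dict(np.load(n+"0.npz")) for n in("top","scene")}
P={n:cloud(C[n]) for n in C}
for n in C:
    p=P[n].reshape(-1,3);col=C[n]["color"].reshape(-1,3).astype(int)
    ok=~np.isnan(p[:,0])
    k=ok&(np.linalg.norm(p[:,:2]-[610,182],axis=1)<60)&(p[:,2]>232)&(p[:,2]<255)
    print(n,"knob",k.sum(),np.median(p[k],0),ang(p[k]))
    q=p[k][:,:2]; u,s,v=np.linalg.svd(q-q.mean(0)); print("dir",np.degrees(np.arctan2(v[0,1],v[0,0])))
    for nm,xy in(("blue",(462,-110)),("red",(540,-320))):
        d=np.linalg.norm(p[:,:2]-xy,axis=1)<60
        for lo,hi in((119,132),(14,28),(60,80)):
            k=ok&d&(p[:,2]>lo)&(p[:,2]<hi)
            if k.sum()>5: print(n,nm,lo,hi,k.sum(),p[k].mean(0),ang(p[k]))
    # tray
    b=ok&(col[:,2]>110)&(col[:,2]>1.6*col[:,0])&(p[:,2]<45)&(np.linalg.norm(p[:,:2]-[540,110],axis=1)<130)&(p[:,1]>-30)
    print(n,"tray",b.sum(),ang(p[b]),np.percentile(p[b][:,2],[5,50,95]))
    # branches
    r=p[:,:2]-[610,182];R=np.linalg.norm(r,axis=1);th=np.degrees(np.arctan2(r[:,1],r[:,0]))%360
    k=ok&(R>60)&(R<175)&(p[:,2]>160)&(p[:,2]<185)
    h,_=np.histogram(th[k],72,(0,360)); print(n,[(i*5,x) for i,x in enumerate(h) if x>4])
    for lo,hi in((125,150),(270,295)):
        kk=k&(th>lo)&(th<hi); q=p[kk][:,:2]
        if len(q)>5:
            vx,vy,x0,y0=cv2.fitLine(q.astype(np.float32),cv2.DIST_HUBER,0,.01,.01).ravel()
            print("br",len(q),np.degrees(np.arctan2(vy,vx)),x0,y0,p[kk][:,2].mean(), "axis offset",np.cross([vx,vy],np.array([610,182])-[x0,y0]))
E
python3 meas.py 2>/dev/null
python3 - <<'E'
import cv2
a=cv2.imread("pics/top0.png");cv2.imwrite("pics/bl.png",cv2.resize(a[260:320,270:350],None,fx=9,fy=9,interpolation=cv2.INTER_CUBIC))
E
```

```text
top knob 355 [611.16 183.25 243.44] (array([612.3 , 183.87]), array([16.16, 55.1 ]), 49.272727966308594)
dir 139.1103401087476
top blue 119 132 181 [ 464.83 -118.6   124.68] (array([ 464.61, -118.84]), array([26.22, 25.86]), 52.421504974365234)
top blue 14 28 350 [ 466.04 -116.02   22.87] (array([ 464.72, -118.78]), array([61.9 , 45.77]), 51.73377227783203)
top blue 60 80 48 [ 466.76 -115.63   78.22] (array([ 464.79, -118.4 ]), array([57.24,  9.86]), 51.157073974609375)
top red 119 132 181 [ 539.25 -321.22  124.6 ] (array([ 539.24, -321.42]), array([25.67, 25.65]), 18.097091674804688)
top red 14 28 373 [ 539.13 -314.48   22.93] (array([ 539.25, -322.34]), array([45.88, 63.56]), 18.925565719604492)
top red 60 80 50 [ 534.32 -306.52   75.83] (array([ 539.6 , -322.24]), array([10.11, 58.88]), 19.4365177154541)
top tray 3433 (array([510.44, 107.74]), array([154.03, 139.99]), 36.90742492675781) [14.26 17.37 31.51]
top [(0, np.int64(11)), (5, np.int64(17)), (50, np.int64(18)), (55, np.int64(40)), (60, np.int64(43)), (65, np.int64(149)), (70, np.int64(19)), (75, np.int64(48)), (80, np.int64
[... 1283 characters left out ...]
8]), 11.52595329284668)
scene tray 1407 (array([512.26, 107.3 ]), array([153.09, 145.46]), 36.99022674560547) [13.87 17.15 30.51]
scene [(5, np.int64(13)), (50, np.int64(21)), (55, np.int64(13)), (60, np.int64(54)), (65, np.int64(67)), (75, np.int64(18)), (135, np.int64(68)), (140, np.int64(9)), (205, np.int64(5)), (210, np.int64(118)), (215, np.int64(25)), (220, np.int64(20)), (225, np.int64(9)), (280, np.int64(28)), (285, np.int64(79)), (340, np.int64(33)), (345, np.int64(15)), (350, np.int64(70)), (355, np.int64(80))]
br 81 -41.357548 521.1785 260.3053 175.31976994768712 axis offset -0.08670571868788102
br 109 -76.084366 642.83057 67.48534 174.40908615365066 axis offset -4.327068126164249
```

View pics/bl.png

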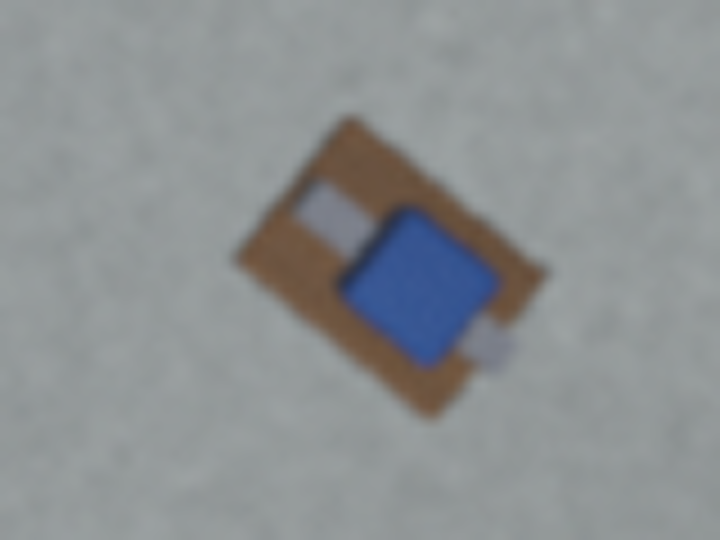

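Run:
```python
from h import *
np.set_printoptions(precision=2,suppress=True)
C=dict(np.load("top0.npz"));p=cloud(C).reshape(-1,3)
r=p[:,:2]-[612.5,183.5];R=np.linalg.norm(r,axis=1);th=np.degrees(np.arctan2(r[:,1],r[:,0]))%360
for a in range(60,180,15):
    k=(p[:,2]>85)&(p[:,2]<165)&(th>a)&(th<a+15)&(R<260); print(a,[(int(R[k&(R>lo)&(R<=lo+20)].size)) for lo in range(140,260,20)], p[k&(R>150),2].max() if (k&(R>150)).any() else 0)
K=[612.5,183.5,206]; hp=np.pi/2
for y in(139.4,-40.6): 
    for d in(0,77.5,-66.5):
        print("knob",y,d,robot.inverse_kinematics(K,[-hp,0,np.radians(y+d)]))
for y in(-38,52,142,-128): print("st",y,robot.inverse_kinematics([465,-119,85],[-hp,0,np.radians(y)]))
b=np.radians(216.9)
for y in(36.9,126.9,-143.1,-53.1):
    for rr in(230,120): print("hang",y,rr,robot.inverse_kinematics([612.5+rr*np.cos(b),183.5+rr*np.sin(b),218],[-hp,0,np.radians(y)]))
```

```text
60 [1, 0, 0, 0, 0, 0] 0
75 [4, 0, 0, 0, 0, 0] 0
90 [0, 0, 0, 0, 0, 11] 164.59744453803495
105 [0, 0, 0, 0, 0, 0] 0
120 [0, 0, 0, 0, 0, 0] 0
135 [0, 0, 0, 0, 0, 0] 0
150 [0, 0, 0, 0, 0, 0] 0
165 [0, 0, 0, 0, 0, 0] 0
knob 139.4 0 [ 0.19  0.32 -0.03  1.23  0.   -2.24]
knob 139.4 77.5 [ 0.19  0.32 -0.03  1.23  0.    2.69]
knob 139.4 -66.5 [ 0.19  0.32 -0.03  1.23  0.   -1.08]
knob -40.6 0 [ 0.19  0.32 -0.03  1.23  0.    0.9 ]
knob -40.6 77.5 [ 0.19  0.32 -0.03  1.23  0.   -0.45]
knob -40.6 -66.5 [ 0.19  0.32 -0.03  1.23  0.    2.06]
st -38 [-0.39  0.15 -0.52  0.9   0.    0.28]
st 52 [-0.39  0.15 -0.52  0.9   0.   -1.29]
st 142 [-0.39  0.15 -0.52  0.9  -0.   -2.86]
st -128 [-0.39  0.15 -0.52  0.9   0.    1.85]
hang 36.9 230 [-0.04 -0.06 -0.44  1.2   0.   -0.69]
hang 36.9 120 [ 0.09  0.11 -0.25  1.2   0.   -0.55]
hang 126.9 230 [-0.04 -0.06 -0.44  1.2  -0.   -2.26]
hang 126.9 120 [ 0.09  0.11 -0.25  1.2  -0.   -2.12]
hang -143.1 230 [-0.04 -0.06 -0.44  1.2   0.    2.45]
hang -143.1 120 [ 0.09  0.11 -0.25  1.2   0.    2.59]
hang -53.1 230 [-0.04 -0.06 -0.44  1.2   0.    0.88]
hang -53.1 120 [ 0.09  0.11 -0.25  1.2   0.    1.02]
```

Run:
```python
from h import *
np.set_printoptions(precision=3,suppress=True)
hp=np.pi/2; r=lambda d:[-hp,0,np.radians(d)]
K=np.array([612.5,183.5,206.])
robot.move_straight([239.2,577.4,330])
robot.move_ptp(K+[0,0,110],r(-40.6))
print(robot.current_clock())
print(robot.move_straight(K,vel=120,threshold=12), robot.current_tool_pos(),robot.current_ft_force())
robot.grip(10,40); print(robot.current_finger_gap(),robot.current_ft_force(),robot.current_clock())
robot.move_ptp(K,r(-2)); robot.move_ptp(K,r(37.0))
robot.pause(.3); print(robot.current_wrist_torque(),robot.current_ft_force(),robot.current_ee_rot())
robot.grip(60); robot.move_straight(K+[0,0,130],vel=250)
print(robot.current_clock())
# clear the camera
robot.move_ptp([465,-119,330],r(-38))
c=robot.capture("top"); save(c,"top1"); np.savez("top1.npz",**c)
s=robot.capture("scene"); save(s,"scene1"); np.savez("scene1.npz",**s)
print(robot.current_clock())
```

```text
3.5667
False [613.188 183.681 207.018] [-1.004 -0.229  0.269]
20.61738672354775 [1.812 3.472 1.608] 5.2583
[ 0.926 -0.661  0.061] [3.29  3.022 2.898] [-1.571 -0.002  0.645]
8.0583
9.4333
```

View pics/top1.png

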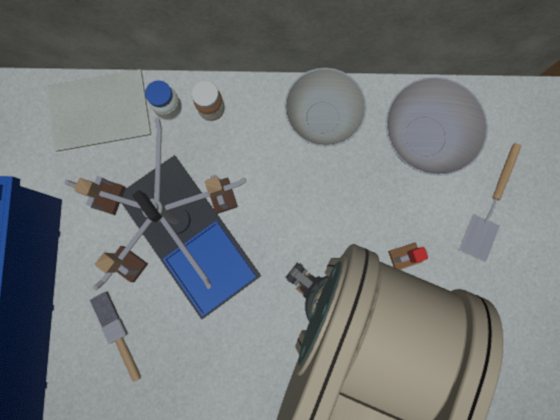

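View pics/scene1.png

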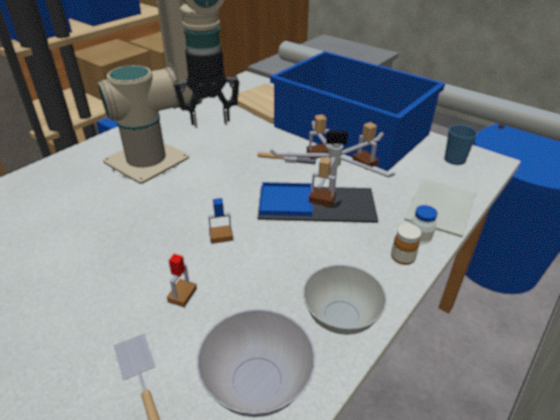

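Run:
```python
from h import *
np.set_printoptions(precision=2,suppress=True)
for n in("top1","scene1"):
    C=dict(np.load(n+".npz"));p=cloud(C).reshape(-1,3)
    r=p[:,:2]-[612.5,183.5];R=np.linalg.norm(r,axis=1);th=np.degrees(np.arctan2(r[:,1],r[:,0]))%360
    k=(R<50)&(p[:,2]>236)&(p[:,2]<255); print(k.sum(), cv2.minAreaRect(p[k][:,:2].astype(np.float32)))
    for lo,hi in((205,230),(350,362)):
        kk=(R>40)&(R<162)&(p[:,2]>165)&(p[:,2]<185)&(th>lo)&(th<hi); q=p[kk][:,:2].astype(np.float32)
        print(len(q),p[kk][:,2].mean()); vx,vy,x,y=cv2.fitLine(q,cv2.DIST_HUBER,0,.01,.01).ravel(); print(np.degrees(np.arctan2(vy,vx)),x,y)
    kk=(R>130)&(R<195)&(p[:,2]>165)&(p[:,2]<205)&(th>205)&(th<230); print("tip",R[kk].max(),p[kk,2].max())
```

```text
317 ((612.14208984375, 184.40286254882812), (55.962440490722656, 16.648082733154297), 38.19988250732422)
360 175.003746550038
37.376904 531.8747 122.21739
63 173.47903001270464
0.81571573 689.46686 182.45744
tip 175.7129287991674 189.81369529106047
111 ((614.2725830078125, 182.60568237304688), (55.259159088134766, 20.81209945678711), 41.1607666015625)
163 172.84357601099728
37.474987 534.7757 121.15786
66 172.14341694256626
0.42573568 703.66003 182.0578
tip 175.78655003270046 188.19724701285156
```

The tree turned as planned: branch A now points over the tray at 217.4° (tray at 216.9°), with its tip at pixel (209,287). The red and blue stamps haven't moved. Next I'll grasp the blue grip.

Run:
```python
from h import *
np.set_printoptions(precision=3,suppress=True)
hp=np.pi/2; r=lambda d:[-hp,0,np.radians(d)]
S=np.array([465.0,-119.2,87.])
robot.grip(85)
robot.move_ptp(S+[0,0,100],r(-37.7))
print(robot.move_straight(S,vel=100,threshold=12), robot.current_tool_pos(),robot.current_ft_force())
robot.grip(15,50); print(robot.current_finger_gap(),robot.current_ft_force())
robot.move_straight(S+[0,0,170],vel=150); robot.pause(.3)
print(robot.current_finger_gap(),robot.current_ft_force(),robot.current_tool_pos(),robot.current_clock())
b=np.radians(217.4)
X=[612.5+250*np.cos(b),183.7+250*np.sin(b),257]
robot.move_ptp(X,r(37.4)); robot.pause(.3)
print(robot.current_tool_pos(),robot.current_ee_rot())
for n in("top","scene"):
    c=robot.capture(n); save(c,n+"2"); np.savez(n+"2.npz",**c)
print(robot.current_clock())
```

```text
False [ 465.691 -119.486   87.689] [ 0.322 -0.18  -0.101]
25.45379701419478 [0.932 0.599 1.11 ]
25.49838803480138 [-0.302  0.127 -2.333] [ 464.743 -119.095  256.463] 13.7333
[414.163  31.355 256.956] [-1.571  0.     0.651]
15.0833
```

View pics/top2.png

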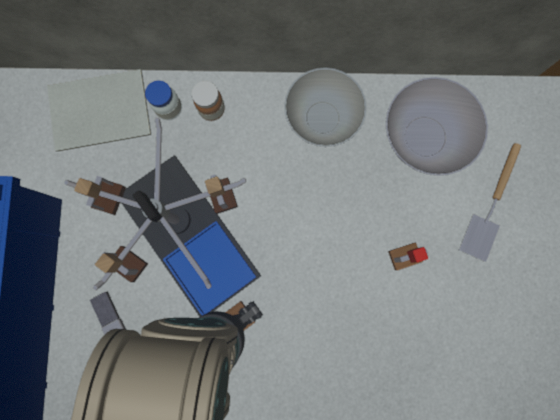

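View pics/scene2.png

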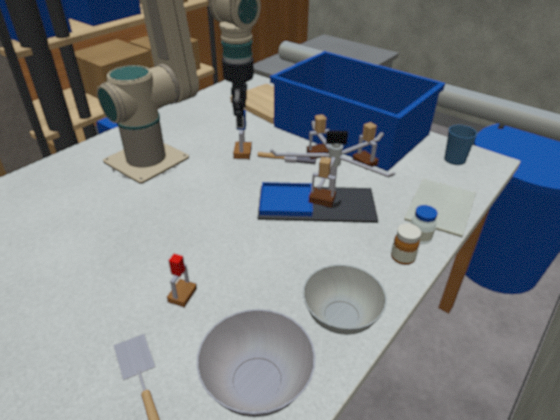

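The stamp is held upright (2.3 N of weight, block at scene pixel (243,150)). I'll check its pose in the hand.

Run:
```python
from h import *
np.set_printoptions(precision=1,suppress=True)
for n in("top","scene"):
    C=dict(np.load(n+"2.npz"));p=cloud(C).reshape(-1,3);col=C["color"].reshape(-1,3).astype(int)
    R=np.linalg.norm(p[:,:2]-[414,31.4],axis=1)
    k=(R<55)&(p[:,2]>150)&(p[:,2]<198)
    print(n,k.sum(),np.histogram(p[k,2],np.arange(150,200,4)),p[k].mean(0))
    t=(R<55)&(abs(p[:,2]-191)<5); 
    if t.sum()>10: print("blocktop",t.sum(),np.median(p[t],0),cv2.minAreaRect(p[t][:,:2].astype(np.float32)))
    f=k&(p[:,2]>172)&(p[:,2]<186)
    print(cv2.minAreaRect(p[f][:,:2].astype(np.float32)) if f.sum()>5 else 0)
    s=(R<45)&(p[:,2]>195)&(p[:,2]<240); print("stirrup",s.sum(),cv2.minAreaRect(p[s][:,:2].astype(np.float32)) if s.sum()>5 else 0)
```

```text
top 159 (array([  0,   0,   0,   0,   0,   0,   1,   2,   3,   6, 117,  30]), array([150, 154, 158, 162, 166, 170, 174, 178, 182, 186, 190, 194, 198])) [432.4  25.  192.1]
blocktop 151 [434.7  27.  192.5] ((422.81817626953125, 20.45990562438965), (45.645240783691406, 31.544429779052734), 37.36683654785156)
((445.3473205566406, 18.06288719177246), (11.434600830078125, 0.39768314361572266), 38.66934585571289)
stirrup 8 ((434.2041931152344, 31.704740524291992), (10.111595153808594, 15.696189880371094), 39.18992233276367)
scene 283 (array([  0,   0,   0,   0,   0,  13,  22,  28,  26,  28, 139,  27]), array([150, 154, 158, 162, 166, 170, 174, 178, 182, 186, 190, 194, 198])) [423.1  23.1 188. ]
blocktop 192 [419.1  25.5 192.3] ((415.4544982910156, 30.634307861328125), (45.53425598144531, 63.25153732299805), 37.75839614868164)
((414.02532958984375, 32.77155303955078), (46.302791595458984, 67.69722747802734), 35.84922790527344)
stirrup 88 ((418.0119934082031, 32.47774124145508), (13.228206634521484, 62.24065017700195), 32.34144592285156)
```

Run:
```python
from h import *
np.set_printoptions(precision=2,suppress=True)
b=np.radians(217.4)
def X(rr,z): return [612.5+rr*np.cos(b),183.7+rr*np.sin(b),z]
robot.move_straight(X(250,221),vel=80); robot.pause(.3)
f0=robot.current_ft_force(); print(f0,robot.current_tool_pos())
print(robot.move_straight(X(122,221),vel=45,threshold=5)); robot.pause(.3)
print(robot.current_ft_force(),robot.current_tool_pos(),robot.current_clock())
for n in("top","scene"):
    c=robot.capture(n); save(c,n+"3"); np.savez(n+"3.npz",**c)
a=cv2.imread("pics/scene3.png"); cv2.imwrite("pics/scene3z.png",cv2.resize(a[70:230,190:400],None,fx=3.6,fy=3.6,interpolation=cv2.INTER_CUBIC))
```

```text
[ 0.02  0.   -2.34] [414.3   31.84 221.51]
False
[-0.33 -0.03 -3.03] [515.56 109.58 221.01] 19.275
```

View pics/scene3z.png

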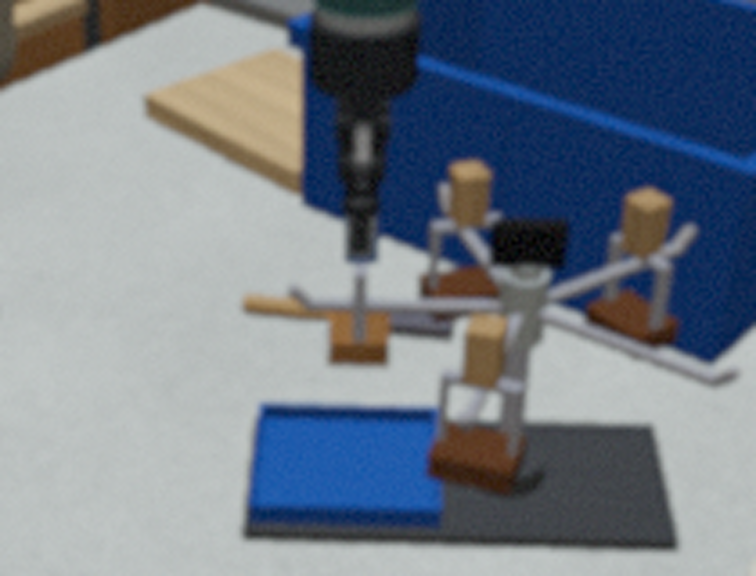

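In the zoomed scene view, the branch passes behind the near stirrup leg at (360,305) and there was no contact force, so the stirrup is threaded onto the branch. Next I'll lower it and release.

Run:
```python
from h import *
np.set_printoptions(precision=2,suppress=True)
b=np.radians(217.4)
def X(rr,z): return [612.5+rr*np.cos(b),183.7+rr*np.sin(b),z]
print(robot.move_straight(X(122,194),vel=60,threshold=3),robot.current_tool_pos())
print(robot.move_straight(X(122,187.5),vel=15,threshold=2)); robot.pause(.3)
print(robot.current_ft_force(),robot.current_tool_pos(),robot.current_clock())
c=robot.capture("scene"); save(c,"scene4")
a=cv2.imread("pics/scene4.png"); cv2.imwrite("pics/scene4z.png",cv2.resize(a[70:230,190:400],None,fx=3.6,fy=3.6,interpolation=cv2.INTER_CUBIC))
```

```text
False [515.35 109.56 193.57]
True
[-0.25 -0.5   5.82] [516.19 109.66 189.97] 20.6417
```

View pics/scene4z.png

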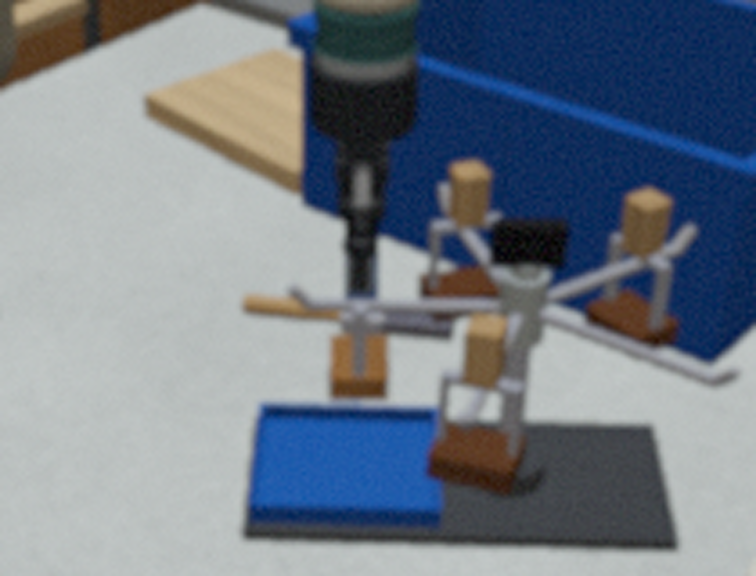

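Contact came at z=190, as predicted, so the crossbar is resting on the rod. Now release and retreat.

Run:
```python
from h import *
np.set_printoptions(precision=2,suppress=True)
b=np.radians(217.4)
def X(rr,z): return [612.5+rr*np.cos(b),183.7+rr*np.sin(b),z]
robot.grip(34); robot.pause(.2); robot.grip(60); robot.pause(.2)
p=robot.current_tool_pos(); print(robot.move_straight([p[0],p[1],330],vel=100,threshold=6), robot.current_ft_force())
robot.move_ptp([300,-330,330],[-np.pi/2,0,-.8]); robot.pause(1)
for n in("top","scene"):
    c=robot.capture(n); save(c,n+"5"); P=cloud(c).reshape(-1,3)
    R=np.linalg.norm(P[:,:2]-[517,110],axis=1)
    for q in("blue_stamp","red_stamp"):
        for r in robot.tip_of(q,n)[:1]: print(n,q,r["p"],px2w(c,*r["at"],Z=103 if q[0]=="b" else 0))
    for lo,hi in((220,234),(118,132)):
        k=(R<60)&(P[:,2]>lo)&(P[:,2]<hi); print(lo,k.sum(),np.median(P[k],0),cv2.minAreaRect(P[k][:,:2].astype(np.float32)))
    k=(np.linalg.norm(P[:,:2]-[612.5,183.7],axis=1)<50)&(P[:,2]>236)&(P[:,2]<255); print("knob",cv2.minAreaRect(P[k][:,:2].astype(np.float32)))
a=cv2.imread("pics/scene5.png"); cv2.imwrite("pics/scene5z.png",cv2.resize(a[70:230,190:400],None,fx=3.6,fy=3.6,interpolation=cv2.INTER_CUBIC))
print(robot.current_clock())
```

```text
False [-0.51  0.76 -0.04]
top blue_stamp 0.81 [517.71 113.03 103.  ]
top red_stamp 0.57 [ 543.13 -323.14    0.  ]
220 233 [515.4  110.04 227.47] ((515.9116821289062, 110.59634399414062), (25.9852237701416, 25.728870391845703), 36.35927200317383)
118 380 [515.48  99.65 125.8 ] ((515.8765258789062, 110.73881530761719), (46.33269500732422, 61.78141784667969), 36.383052825927734)
knob ((612.1826782226562, 184.31512451171875), (56.073509216308594, 16.64852523803711), 37.8946533203125)
scene blue_stamp 0.74 [516.46 118.26 103.  ]
scene red_stamp 0.8 [ 545.28 -316.41    0.  ]
220 67 [519.96 105.6  226.83] ((518.5467529296875, 106.79924011230469), (23.84339714050293, 26.24425506591797), 37.770347595214844)
118 206 [521.75 103.54 125.18] ((516.2085571289062, 110.47718811035156), (45.133209228515625, 69.77986907958984), 37.0103874206543)
knob ((614.5698852539062, 181.8603973388672), (54.76446533203125, 18.425989151000977), 40.06977844238281)
26.3667
```

View pics/scene5z.png

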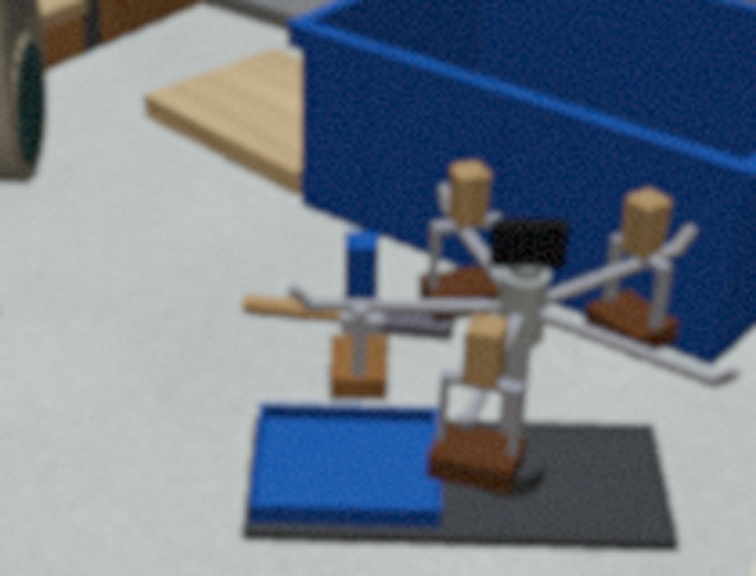

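View pics/top5.png

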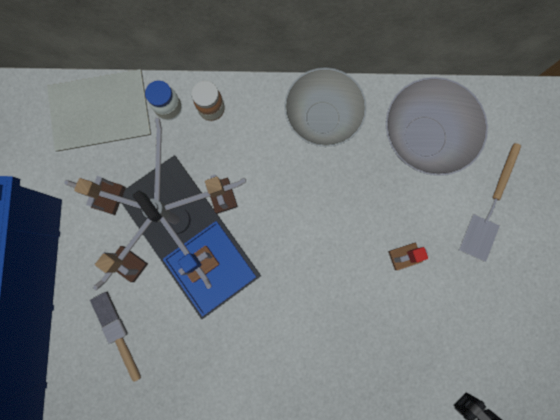

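The blue stamp hangs upright on branch A over the tray (top pixel (195,263)). The arm is well clear, and the red stamp is still at (410,257).

```bash
python3 -c "
from plant import robot
robot.job_done(); print(robot.current_clock())"
```

```text
the job is handed in; nothing more can be done
the job is handed in; nothing more can be done
```

The blue stamp now hangs free by its stirrup on branch A, above the blue tray. The job was handed in after about 26 s of the 59 s allowed.

I pinched the knob and turned the tree about +77°, which brought branch A over the tray. Then I picked the blue stamp up by its grip, threaded the stirrup over the branch tip, lowered it until the crossbar met the rod, released it and moved the arm clear.

**Last checks**
- **Branch:** it points along 217–218°, against 216.9° for the tray, so it is within about 0.02 rad by the top camera.
- **Blue stamp:** it is centred at about (516, 110.6), which is 121 mm out from the post. Its origin is about 67 mm below the branch, and it hangs upright; the grip and block centres agree within 1 mm from above.
- **Red stamp:** it stands where it was. The networks' positions for it vary by a few mm, which is within their usual error.

**Disagreements**
- The scene camera gave the knob angle as 40°, against 38° from the top camera. The scene camera sees it at a shallow angle with few points.
- The finger gap read 20.6 mm on the 16 mm knob. The turn still held without slipping.
- I did not measure the stamp's speed. It was in place and upright in the pictures taken more than 1 s after the arm withdrew.

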